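# Park the mill ball in the loading gutter

## Robot

A 6-joint arm with a two-finger parallel gripper is mounted at the origin on a cart in front of the work surface, level with it; the furniture and walls round the work are solid. World frame = base frame: x ahead of the robot, y to its left, z up, the work surface at z = 0. Lengths are in mm, angles in rad, forces in N, time in s.
With the tool pointing down it reaches from about 375 to 975 mm from the base axis. Payload 3.8 kg.
Tool frame: the origin (TCP) lies midway between the tips of the shut fingers; the grasp point (between the pads) lies 19 mm behind it; z points along the fingers, y is the direction in which the jaws open and shut (so a half turn about z gives the same grasp; the last joint's range is limited). The gripper opens to 88 mm and grips with 3 to 60 N. Pads are 18 mm wide; open, the fingers measure 123 mm over their backs; the gripper's body (75 mm by 187 mm) begins 45 mm behind the grasp point.
Start: joints at [-1.161, 0.264, 1.604, -0, 1.274, -0.037], TCP at [291.649, -608.735, 238.706] pointing down, gripper open.
Joint ranges: [-2.63, 2.63], [-0.94, 2.18], [0.31, 2.57], [-1.31, 4.45], [0, 2.66], [-2.55, 2.55]. Speed limits (rad/s): [2.57, 2.57, 3.14, 3.14, 3.14, 3.14].

## Interface

Orientations are given as [roll, pitch, yaw] about the fixed x, y, z axes, in that order (R = Rz(yaw) Ry(pitch) Rx(roll)).
In Python, from workcell import * gives the robot as it stands.
- The arm moves only by the tool apply_moves, never from a script. Its argument "rows" is a list of rows, each an object with "jaw": the finger opening in m, from 0 to 0.0881; "slide": the shift along the tool's x, y, z in m, a list of three; "spin": the turn about the tool's z in degrees. In form: [{"jaw": jaw, "slide": [tx, ty, tz], "spin": spin}, ...]. A call has 1 to 8 rows; each row is the pose to reach, as a shift and turn from the pose commanded when the call began, along the tool's axes at that moment; what a row does not reach only later rows make up. A row lasts 1/8 s, in which the tool goes at most 62.5 mm and 10.7 degrees, less where a joint would pass 70% of its speed; a pose out of reach is approached as far as the arm can. A call with a gripper value outside its range is refused whole. The fingers move at their own pace and stop on an object; the grip force is fixed at half the most. Time passes only in rows, so rows that repeat a pose let the fingers close. It gives the time, the measured TCP pose, the force and the opening at its end, in the units of the state.
- get_state(): the state, without advancing time (a new reading comes with each control period).
- get_image(name): name is "side" or "top" or "wrist"; returns a dict with "image" (480x640x3 uint8, red, green, blue), "depth" (480x640 float32, mm along the optical axis (not along the pixel's ray), 0 where there is no reading), "camera_matrix" (3x3 intrinsics, pixels), "R" (3x3) and "t" (3): a world point X has camera coordinates R X + t; the wrist camera has in their place "tool_from_camera" (4x4, takes a point from camera to tool coordinates, whose origin is the TCP and whose axes are the flange's). Camera axes: x right, y down, z forward; pixel columns grow to the right and rows downward; lengths in mm; the calibration is good to about 2 mm. A picture is of the moment at which its call begins: read the wrist's pose just before it.
- job_done(): hands the job in, once; it reports no verdict.
Trained networks look in the newest picture that a camera, given by its name, has taken for a name from the list of things; names that differ only in an ending like _2 or _b are one class to them, and where a whole thing is asked for, a point or a joint stands for the part that bears it (a point fixed in the world has none). Each returns a list of dicts, best first, with "score" (0 to 1); they miss things now and then, are a little off and sometimes report something else, mostly with a low value. They report only what shows in the picture. A call takes as long as a camera call. They do not tell look-alikes from the thing itself.
- outline_of(camera, name): "mask" (480x640 bool, what is visible of it) and "position" ([column, row] in pixels, amid what is visible of it).
- mark_of(camera, name): "position" ([column, row] in pixels: a listed point, or the origin of a listed thing).
The state is a dict: "time": time; "joints": joint angles; "qvel": joint speeds; "joint_torque": joint torques, N m; "eef_pos": TCP position; "orientation": TCP orientation; "ft_force": force on the tool from outside, world axes, zero at the start; "wrist_torque": the same for the moment, N m; "opening": finger opening in mm.
Only numpy, scipy, OpenCV 4.12 (cv2) and the standard library are available. Lean on these libraries where they do the work, as an engineer would, in place of code of your own. Each camera call takes 0.05 s, during which the arm holds its last target.

## Task

Push the ceramic mill ball gently up the sloped gutter, over the crest, until it rests against the end stop; roll it, do not knock it along, lift it or carry it. Then push the keeper bolt fully in behind it so that the ball cannot roll back. Leave the petri dish, the dropper bottle and the tape roll where they are.

Things in the scene. Friction and masses are not known exactly. Their poses are not given: they have to be found in the camera images.
- ball: Polished, slippery white ceramic ball of a ball mill, 45 mm in diameter, about 0.28 kg. Origin: its centre (its axes turn as it rolls). It starts at the low end of the gutter, resting against the low lip, and rolls back there if let go before the crest.
- gutter: Fixed aluminium V-gutter on a grey base plate 250 x 76 mm, its heading varies. Origin: on the worktop under the plate's middle; +x runs up the gutter from the low lip to the end stop, +y toward the bolt's side, z up. The V is 60 mm wide at the rims, 17 mm deep, walls 30 degrees from level: the ball's centre rides 26 mm above the V's bottom line, 9 mm above the rims, so it can be pushed from above the rims.
- gutter_low (a point): Low end of the V's bottom line, 30 mm above the worktop, x -0.115 in the gutter's frame. Behind it stands the low lip, 4 mm thick and as high as the rims: a finger just above the rims, over or beyond the lip, meets the ball at its middle. At the start the ball's centre is 17 mm along +x and 28 mm above this point.
- gutter_crest (a point): Highest point of the V's bottom line, 53 mm above the worktop, x 0.075 in the gutter's frame. Up to here the gutter rises at 7 degrees; beyond, it falls at 9 degrees to the end stop. With its centre 5 mm or more past this point the ball rolls on to the stop by itself.
- gutter_seat (a point): Where the ball's centre lies when it rests against the end stop: x 0.0955, y 0, z 0.076 in the gutter's frame. The stop is an upright plate 60 mm wide, face at x 0.118, top at z 0.088.
- bolt (a joint): Keeper bolt: 8 mm steel rod sliding level in a guide block (28 mm along x, at x 0.067, y 0.048 to 0.068 in the gutter's frame, top at z 0.092). 0 = out, 0.060 m = fully in (rigid end), across the gutter behind the resting ball; starts at 0 to 0.008. It goes in along the gutter's -y. Friction 2 N, no spring. Rod axis at z 0.076; its tip at y 0.046 out, -0.014 in.
- bolt_knob (a point): Centre of the outer face of the bolt's black knob, the face to push on: a flat disc 24 mm in diameter, 12 mm thick, facing the gutter's +y, 76 mm above the worktop. In the gutter's frame x 0.067, y 0.144 when the bolt is out, y 0.084 when fully in.
- petri_a: Petri dish, 61 mm wide, 12 mm high, standing near the gutter on its -y side. Origin: centre of its underside. Leave alone.
- dropper_bottle: Dropper bottle, 34 mm wide, 78 mm high, standing near the low half of the gutter on the bolt's side. Origin: centre of its underside. Leave alone.
- tape_roll_yellow: Roll of tape lying flat, 75 mm wide, 19 mm high, near the gutter on its -y side. Origin: centre of its underside. Leave alone.
There are look-alikes about, which are no part of the job. Several things have the shape of the ball; the one meant has the colours described above.

How it is judged (in metres and radians):
On the way, in this order (a step that is already met when the one before it is completed fails the run):
1. the ball lies against the end stop, the bolt still out (x of ball in the frame of gutter between 0.089 and 0.102 m and y of ball in the frame of gutter between -0.008 and 0.008 m and z of ball in the frame of gutter between 0.07 and 0.083 m and value of joint bolt below 0.025 m), for 0.2 s.
2. the bolt is pushed in behind the ball (x of ball in the frame of gutter between 0.089 and 0.102 m and y of ball in the frame of gutter between -0.008 and 0.008 m and z of ball in the frame of gutter between 0.07 and 0.083 m and value of joint bolt above 0.054 m), for 0.2 s.
At the end, for the whole second after the job is handed in: The ball is at rest in the V against the end stop (centre 89 to 102 mm along the gutter's x, within 8 mm of its middle, 70 to 83 mm high) and the bolt is in by more than 54 of its 60 mm (all of step 2 and linear speed of ball below 0.02 m/s); the robot touches nothing.
It fails at once if the ball is lifted more than about 12 mm out of the V, or leaves the gutter (z of ball in the frame of gutter above 0.092 m or (z of ball in the frame of gutter above 0.085 m and x of ball in the frame of gutter below 0.01 m) or (z of ball in the frame of gutter above 0.078 m and x of ball in the frame of gutter below -0.05 m) or y of ball in the frame of gutter above 0.03 m or y of ball in the frame of gutter below -0.03 m or z of ball in the frame of gutter below 0.04 m).
It fails at once if the ball is knocked along faster than 0.45 m/s (linear speed of ball above 0.45 m/s).
It fails at once if a bystander is moved more than 20 mm or tipped (distance of any of petri_a, dropper_bottle, tape_roll_yellow from where it was at the start of the episode above 0.02 m or angle between any of petri_a, dropper_bottle, tape_roll_yellow's own z axis and vertical above 0.4 rad).
It also fails if it takes over 53 s, if anything falls off the work surface, if the arm or the gripper's body presses on something with over 40 N, if the wrist force passes 120 N, or if a joint passes its speed limit or range.

## Working session

There is one attempt and no reset: what is moved stays moved. The work goes in short steps, Python scripts to look and compute and a tool call to move; the robot and the scene stay as the last step left them, time stands still between calls to the robot, and variables do not carry over. Pictures are saved under pics/ and viewed, and the job is handed in when it is done.

Besides the shell and the picture viewer there is one more tool, called after "Request:" as name(argument=value, ...), one argument or row to a line, values as JSON. apply_moves: Moves the arm, as the interface text tells. Its arguments: {"type":"object","properties":{"rows":{"type":"array","items":{"type":"object","properties":{"jaw":{"type":"number"},"slide":{"type":"array","items":{"type":"number"}},"spin":{"type":"number"}}}}},"required":["rows"]}

```bash
ls; mkdir -p pics; cat > h.py <<'E'
from workcell import *
import numpy as np, cv2
def px2w(im,u,v,z=None,d=None):
    K=np.array(im["camera_matrix"]);R=np.array(im["R"]);t=np.array(im["t"]).ravel()
    r=np.linalg.inv(K)@[u,v,1.0]
    c=-R.T@t; w=R.T@r
    s=(z-c[2])/w[2] if z is not None else d
    return c+s*w
def w2px(im,X):
    K=np.array(im["camera_matrix"]);R=np.array(im["R"]);t=np.array(im["t"]).ravel()
    p=K@(R@np.array(X,float)+t); return p[:2]/p[2]
E
python3 - <<'E'
from h import *
s=get_state();print({k:np.round(v,3) for k,v in s.items()})
for n in("top","side"):
    im=get_image(n);cv2.imwrite(f"pics/{n}0.png",im["image"][:,:,::-1])
    for o,z in(("ball",55),("gutter",0),("gutter_low",30),("gutter_crest",53),("gutter_seat",76),("bolt_knob",76),("petri_a",0),("dropper_bottle",0),("tape_roll_yellow",0)):
        for m in mark_of(n,o)[:4]:
            u,v=m["position"];print(n,o,round(m["score"],2),np.round([u,v]),np.round(px2w(im,u,v,z=z),1))
E
```

```text
pics
{'time': np.float64(0.0), 'joints': array([-1.161,  0.265,  1.605,  0.   ,  1.274, -0.037]), 'qvel': array([ 0.   ,  0.   ,  0.001,  0.   ,  0.001, -0.001]), 'joint_torque': array([-2.0000e-03, -5.0212e+01, -3.5687e+01,  7.3000e-02,  3.0000e-02,
       -0.0000e+00]), 'eef_pos': array([ 291.378, -608.098,  237.431]), 'orientation': array([-3.139, -0.   ,  0.447]), 'ft_force': array([ 0.956, -0.514, -0.169]), 'wrist_torque': array([ 0.044,  0.031, -0.063]), 'opening': np.float64(88.464)}
top ball 0.87 [268. 149.] [730.6  93.6  55. ]
top ball 0.85 [299. 214.] [623.2  43.6  55. ]
top ball 0.7 [362. 165.] [702.8 -60.4  55. ]
top ball 0.64 [230. 180.] [680.  156.9  55. ]
top gutter 0.97 [308. 272.] [530.3  30.7   0. ]
top gutter_low 0.64 [296. 206.] [640.4  49.9  30. ]
top gutter_crest 0.75 [311. 323.] [448.  26.  53.]
top gutter_seat 0.59 [313. 337.] [426.5  22.8  76. ]
top bolt_knob 0.63 [400. 304.] [ 475.8 -113.2   76. ]
top petri_a 0.96 [228. 255.] [561.1 168.5   0. ]
top dropper_bottle 0.81 [392. 220.] [ 620.1 -114.3    0. ]
top tape_roll_yellow 0.65 [222. 322.] [447.3 176.4   0.
[... 203 characters left out ...]

side ball 0.62 [338. 252.] [629.9  58.6  55. ]
side gutter 0.82 [289. 288.] [529.9  31.5   0. ]
side gutter_low 0.91 [342. 265.] [637.2  50.4  30. ]
side gutter_crest 0.95 [248. 268.] [455.4  20.1  53. ]
side gutter_crest 0.46 [302. 258.] [557.9  48.8  53. ]
side gutter_crest 0.15 [232. 257.] [426.3  83.4  53. ]
side gutter_seat 0.86 [233. 257.] [429.7  22.5  76. ]
side bolt_knob 0.55 [263. 286.] [ 476.7 -105.5   76. ]
side petri_a 0.6 [301. 258.] [571.6 175.7   0. ]
side petri_a 0.29 [245. 266.] [447.8 158.1   0. ]
side dropper_bottle 0.88 [353. 319.] [ 622.  -103.8    0. ]
side tape_roll_yellow 0.62 [233. 258.] [423.8 206.4   0. ]
side tape_roll_yellow 0.54 [246. 264.] [450.9 166.2   0. ]
```

View pics/top0.png

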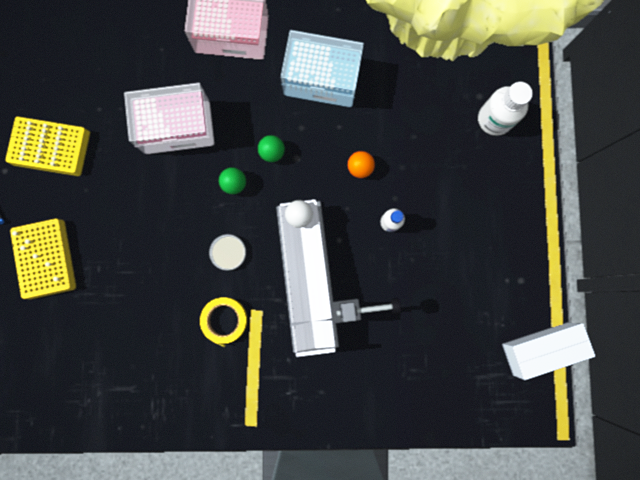

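View pics/side0.png

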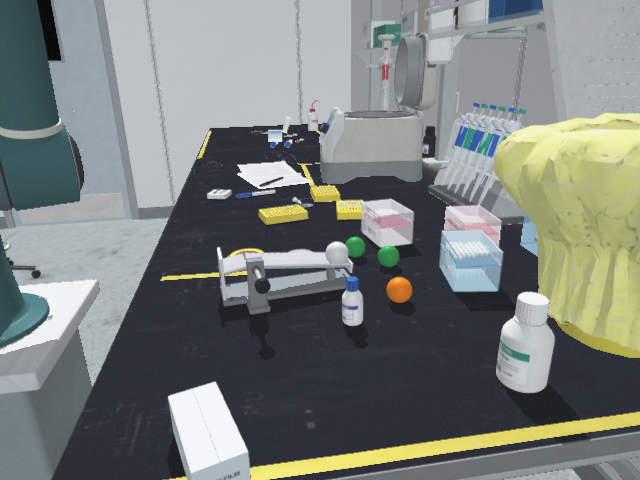

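The top view shows the white ball at (299,214) at the gutter's low end, the end stop near (315,350), and the bolt to the right with its knob near (400,307). The green and orange balls are look-alikes. Next I'll fit the gutter pose and overlay it.

```bash
cat >> h.py <<'E'
def G2W(p,g):
    x,y,a=p;c,s=np.cos(a),np.sin(a)
    g=np.array(g,float);return np.array([x+c*g[0]-s*g[1],y+s*g[0]+c*g[1],g[2]])
E
python3 - <<'E'
from h import *
from scipy.optimize import least_squares
ims={n:get_image(n) for n in("top","side")}
pts={"gutter":(0,0,0),"gutter_low":(-115,0,30),"gutter_crest":(75,0,53),"gutter_seat":(95.5,0,76),"ball":(-98,0,58)}
obs=[]
for n in ims:
    for o,g in pts.items():
        ms=mark_of(n,o)
        if o=="ball":
            tgt=w2px(ims[n],(623,43.6,58)); ms=sorted(ms,key=lambda m:np.hypot(*(np.array(m["position"])-tgt)))
        if ms: obs.append((n,o,g,ms[0]["position"]))
def f(p): return np.concatenate([w2px(ims[n],G2W(p,g))-u for n,o,g,u in obs])
r=least_squares(f,[530,31,-3.0],loss="soft_l1",x_scale=[10,10,.1])
print(r.x,np.degrees(r.x[2]))
for (n,o,_,_),e in zip(obs,f(r.x).reshape(-1,2)): print(n,o,e.round(1))
# ball via depth
o=outline_of("top","ball")
for b in o:
    d=ims["top"]["depth"][b["mask"]];print("ball",b["position"],b["score"],b["mask"].sum(),px2w(ims["top"],*b["position"],z=60).round(1))
for nm in("bolt_knob",):
  for n in ims:
    for b in outline_of(n,nm): print(n,nm,b["score"],np.round(b["position"]),b["mask"].sum())
np.save("p.npy",r.x)
p=r.x
for n in ims:
    I=ims[n]["image"][:,:,::-1].copy();I=cv2.resize(I,None,fx=4,fy=4,interpolation=cv2.INTER_CUBIC)
    def L(a,b,col):
        A,B=[tuple(np.int32((w2px(ims[n],G2W(p,q))+.5)*4)) for q in(a,b)];cv2.line(I,A,B,col,1)
    c=[(-125,-38,4),(125,-38,4),(125,38,4),(-125,38,4)]
    for i in range(4):L(c[i],c[(i+1)%4],(0,0,255))
    L((118,-30,88),(118,30,88),(0,255,0));L((-115,0,30),(75,0,53),(255,0,0))
    L((-115,-30,47),(75,-30,70),(0,255,255));L((-115,30,47),(75,30,70),(0,255,255))
    L((67,48,92),(67,68,92),(255,0,255));L((67,132,76),(67,144,76),(0,165,255));L((55,144,76),(79,144,76),(0,165,255))
    u=np.int32(w2px(ims[n],G2W(p,(10,40,40)))*4);x0=max(u[0]-400,0);y0=max(u[1]-300,0)
    cv2.imwrite(f"pics/fit_{n}.png",I[y0:y0+600,x0:x0+800]);print(n,x0/4,y0/4)
E
```

```text
[526.57589812  33.75128903  -3.01438681] -172.7116419210811
top gutter [0.1 1.4]
top gutter_low [0.3 0.6]
top gutter_crest [-0.2 -1.5]
top gutter_seat [ 0.1 -2.6]
top ball [ 0.8 -0.9]
side gutter [ 0.  -1.8]
side gutter_low [-1.9 -3.7]
side gutter_crest [-5.6 -0.8]
side gutter_seat [0.9 0.6]
side ball [-0.6 -0.2]
ball [231.2, 182.9] 0.95 553 [673.8 153.6  60. ]
ball [299.4, 216.9] 0.71 623 [617.1  43.3  60. ]
ball [270.1, 147.8] 0.65 566 [731.6  90.5  60. ]
ball [363.0, 163.7] 0.55 551 [703.8 -60.8  60. ]
top bolt_knob 0.77 [384. 308.] 355
top 231.0 201.25
side 186.0 202.75
```

View pics/fit_top.png

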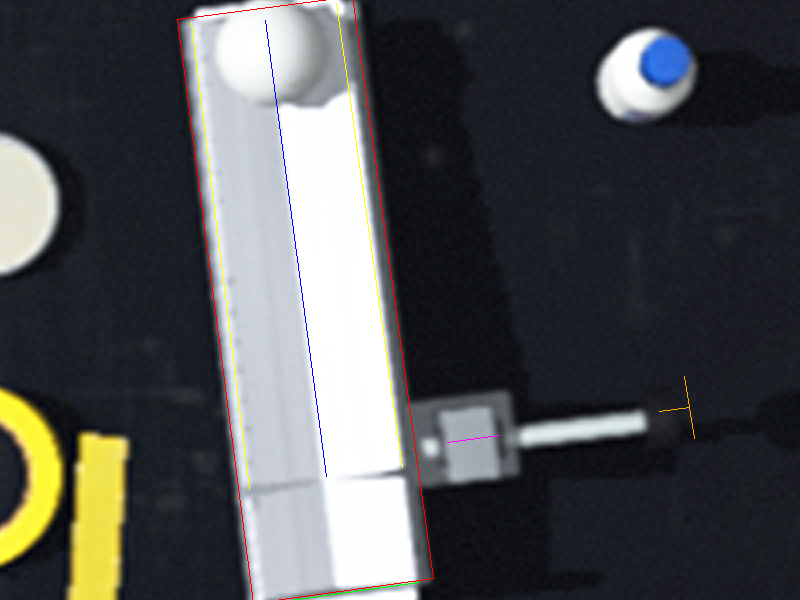

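View pics/fit_side.png

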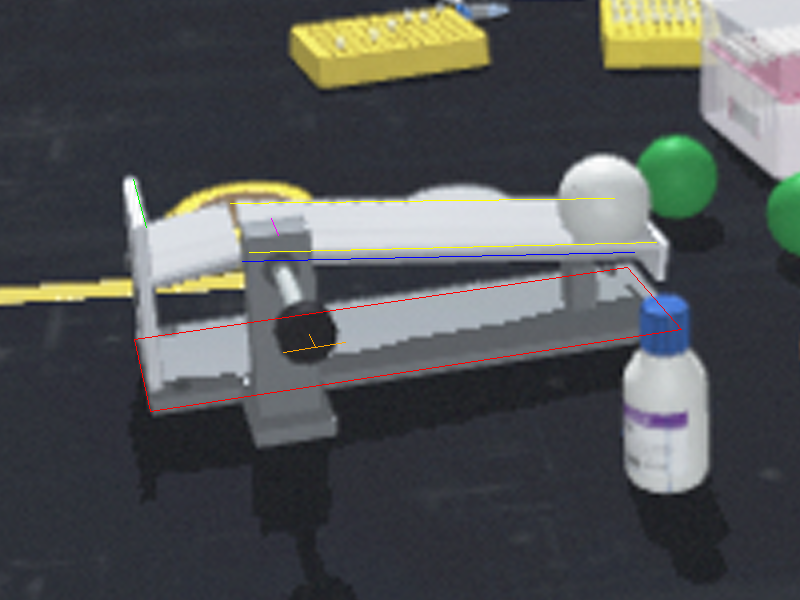

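```bash
cat >> h.py <<'E'
from scipy.spatial.transform import Rotation as Ro
P=np.load("p.npy") if __import__("os").path.exists("p.npy") else None
def togo(g,s=None):
    s=s or get_state(); T=Ro.from_euler("xyz",s["orientation"]).as_matrix()
    w=G2W(P,g); d=T.T@(w-s["eef_pos"])
    Rg=Ro.from_euler("xyz",[np.pi,0,P[2]+np.pi]).as_matrix()
    sp=Ro.from_matrix(T.T@Rg).as_euler("zyx",degrees=True)
    return w.round(1),d.round(1),sp.round(2)
def ing(s=None):
    s=s or get_state(); x,y,a=P; d=s["eef_pos"]-[x,y,0];c,n=np.cos(a),np.sin(a)
    return np.round([c*d[0]+n*d[1],-n*d[0]+c*d[1],d[2]],1),np.round(s["ft_force"],1),s["time"]
E
python3 - <<'E'
from h import *
P[:2]+=1.0*np.array([np.cos(P[2]),np.sin(P[2])]);np.save("p.npy",P)
print(togo((-155,0,150)))
E
```

```text
(array([679.3,  53.3, 150. ]), array([ 635.7, -429.5,   88.7]), array([18.31,  0.  , -0.  ]))
```

Request:
apply_moves(
  rows=[
    {"jaw": 0,"slide": [0.04,-0.027,0],"spin": 2},
    {"jaw": 0,"slide": [0.636,-0.43,0],"spin": 18.3},
    {"jaw": 0,"slide": [0.636,-0.43,0],"spin": 18.3},
    {"jaw": 0,"slide": [0.636,-0.43,0],"spin": 18.3},
    {"jaw": 0,"slide": [0.636,-0.43,0],"spin": 18.3},
    {"jaw": 0,"slide": [0.636,-0.43,0],"spin": 18.3},
    {"jaw": 0,"slide": [0.636,-0.43,0],"spin": 18.3},
    {"jaw": 0,"slide": [0.636,-0.43,0],"spin": 18.3},
  ],
)

```text
time: 2.75
eef_pos: [537.9, -187.7, 239.1]
orientation: [3.141, -0.001, 0.127]
ft_force: [0.1, -0.6, -0.6]
opening: 10.0
```

```bash
python3 - <<'E'
from h import *
print(ing(),togo((-155,0,100)))
E
```

```text
(array([ 15.9, 221.1, 239.1]), array([ 0.1, -0.6, -0.6]), 2.75) (array([679.3,  53.3, 100. ]), array([ 170.8, -221.1,  139.1]), array([ 0.01, -0.05,  0.03]))
```

Request:
apply_moves(
  rows=[
    {"jaw": 0,"slide": [0.171,-0.221,0.03],"spin": 0},
    {"jaw": 0,"slide": [0.171,-0.221,0.03],"spin": 0},
    {"jaw": 0,"slide": [0.171,-0.221,0.03],"spin": 0},
    {"jaw": 0,"slide": [0.171,-0.221,0.03],"spin": 0},
    {"jaw": 0,"slide": [0.171,-0.221,0.03],"spin": 0},
    {"jaw": 0,"slide": [0.171,-0.221,0.09],"spin": 0},
    {"jaw": 0,"slide": [0.171,-0.221,0.139],"spin": 0},
    {"jaw": 0,"slide": [0.171,-0.221,0.139],"spin": 0},
  ],
)

```text
time: 3.75
eef_pos: [674.2, 51.5, 94.2]
orientation: [-3.141, 0.011, 0.128]
ft_force: [0.4, 1.0, -0.6]
opening: 0.2
```

```bash
python3 - <<'E'
from h import *
print(ing(),togo((-145,0,53)))
for n in("top","side","wrist"):
    im=get_image(n);I=im["image"][:,:,::-1]
    if n!="wrist":
        u=np.int32(w2px(im,G2W(P,(-120,0,60))));x0,y0=max(u[0]-100,0),max(u[1]-75,0)
        I=cv2.resize(I[y0:y0+150,x0:x0+200],None,fx=3,fy=3)
    cv2.imwrite(f"pics/{n}1.png",I)
a=cv2.imread("pics/top1.png");b=cv2.imread("pics/side1.png")
h=min(a.shape[0],b.shape[0]);cv2.imwrite("pics/ts1.png",cv2.resize(np.hstack([a[:h],b[:h]]),(800,300)))
E
```

```text
(array([-149.6,    1.2,   94.2]), array([ 0.4,  1. , -0.6]), 3.75) (array([669.4,  52. ,  53. ]), array([-4.2, -1.1, 41.2]), array([ 0.03,  0.62, -0.06]))
```

View pics/ts1.png

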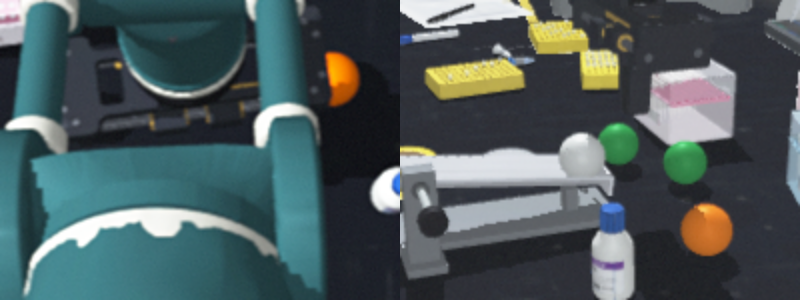

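View pics/wrist1.png

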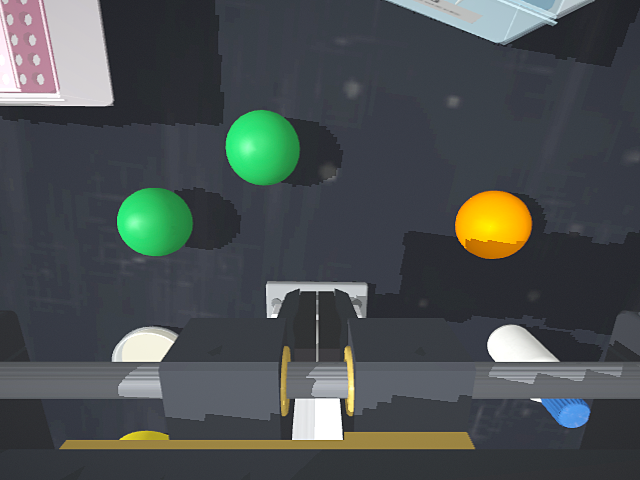

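The side view shows the finger tip 50 mm behind the ball and above it, with the scene undisturbed. The wrist view shows the lip plate under the fingers, centred at column 317. Now I'll descend behind the lip.

Request:
apply_moves(
  rows=[
    {"jaw": 0,"slide": [0,0,0],"spin": 0},
    {"jaw": 0,"slide": [0,0,0.02],"spin": 0},
    {"jaw": 0,"slide": [0,0,0.042],"spin": 0},
    {"jaw": 0,"slide": [0,0,0.042],"spin": 0},
    {"jaw": 0,"slide": [0,0,0.042],"spin": 0},
  ],
)

```text
time: 4.53
eef_pos: [678.0, 51.4, 56.8]
orientation: [-3.141, 0.002, 0.127]
ft_force: [-0.1, -0.1, 0.0]
opening: 0.3
```

```bash
python3 - <<'E'
from h import *
print(ing(),togo((-133,0,53)))
im=get_image("side");I=im["image"][:,:,::-1]
u=np.int32(w2px(im,G2W(P,(-80,0,60))))
cv2.imwrite("pics/side2.png",cv2.resize(I[u[1]-70:u[1]+70,u[0]-90:u[0]+90],None,fx=4,fy=4,interpolation=cv2.INTER_CUBIC))
E
```

```text
(array([-153.5,    1.7,   56.8]), array([-0.1, -0.1,  0. ]), 4.525) (array([657.5,  50.5,  53. ]), array([-20.5,  -1.7,   3.8]), array([ 0.01,  0.09, -0.01]))
```

View pics/side2.png

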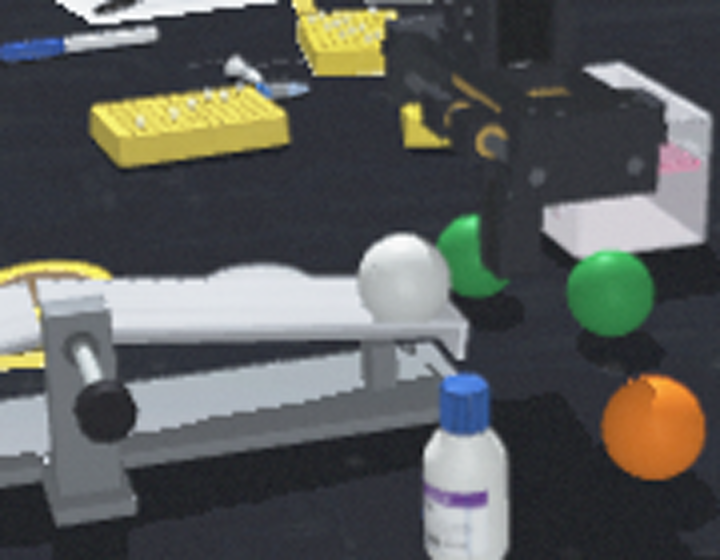

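Request:
apply_moves(
  rows=[
    {"jaw": 0,"slide": [-0.008,-0.0015,0.004],"spin": 0},
    {"jaw": 0,"slide": [-0.014,-0.0015,0.004],"spin": 0},
    {"jaw": 0,"slide": [-0.018,-0.0015,0.004],"spin": 0},
    {"jaw": 0,"slide": [-0.02,-0.0015,0.004],"spin": 0},
    {"jaw": 0,"slide": [-0.023,-0.0015,0.004],"spin": 0},
    {"jaw": 0,"slide": [-0.026,-0.0015,0.004],"spin": 0},
    {"jaw": 0,"slide": [-0.029,-0.0015,0.0035],"spin": 0},
    {"jaw": 0,"slide": [-0.032,-0.0015,0.003],"spin": 0},
  ],
)

```text
time: 5.58
eef_pos: [646.8, 48.8, 55.0]
orientation: [3.141, -0.001, 0.127]
ft_force: [1.9, 0.3, 0.5]
opening: 0.5
```

```bash
cat > look.py <<'E'
from h import *
import sys
print(ing())
im=get_image("side");I=im["image"][:,:,::-1]
u=np.int32(w2px(im,G2W(P,(-20,0,60))))
cv2.imwrite(sys.argv[1],cv2.resize(I[u[1]-75:u[1]+75,u[0]-100:u[0]+100],None,fx=3.5,fy=3.5,interpolation=cv2.INTER_CUBIC))
# white ball estimate: nearest ball mark to gutter line
best=[]
for m in outline_of("side","ball"):
    for x in np.arange(-100,100,1.):
        z=58+(x+98)*.1228 if x<75 else 79.2-(x-75)*.158
        e=np.hypot(*(w2px(im,G2W(P,(x,0,z)))-m["position"]));best.append((e,x,m["score"]))
print(sorted(best)[:2])
E
python3 look.py pics/l1.png
```

```text
(array([-122.2,    0.3,   55. ]), array([1.9, 0.3, 0.5]), 5.575)
[(np.float64(1.4875268740710372), np.float64(-90.0), 0.63), (np.float64(1.5609145321482678), np.float64(-89.0), 0.63)]
```

View pics/l1.png

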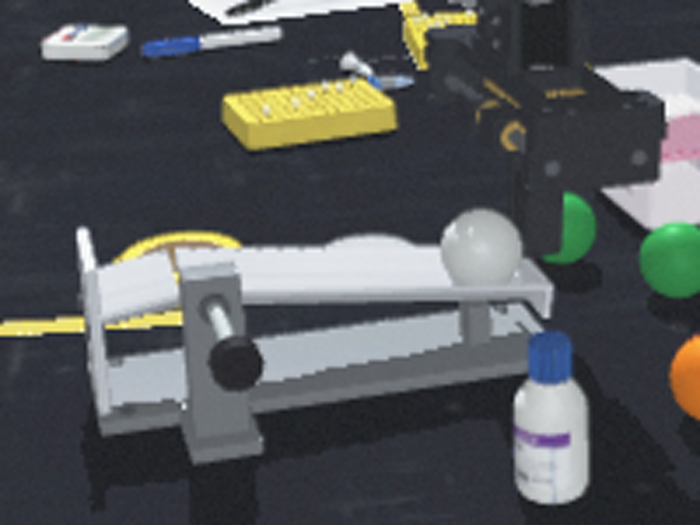

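The tip is touching the ball with about 2 N, and the ball has moved to roughly x=-91. I'll push it up along the slope.

Request:
apply_moves(
  rows=[
    {"jaw": 0,"slide": [-0.005,0,0.0005],"spin": 0},
    {"jaw": 0,"slide": [-0.011,0,0.0],"spin": 0},
    {"jaw": 0,"slide": [-0.018,0,-0.001],"spin": 0},
    {"jaw": 0,"slide": [-0.026,0,-0.002],"spin": 0},
    {"jaw": 0,"slide": [-0.034,0,-0.003],"spin": 0},
    {"jaw": 0,"slide": [-0.042,0,-0.004],"spin": 0},
    {"jaw": 0,"slide": [-0.049,0,-0.005],"spin": 0},
    {"jaw": 0,"slide": [-0.055,0,-0.0055],"spin": 0},
  ],
)

```text
time: 6.68
eef_pos: [591.6, 41.8, 60.3]
orientation: [-3.142, -0.0, 0.127]
ft_force: [1.9, 0.8, 1.2]
opening: 0.6
```

```bash
python3 look.py pics/l2.png
```

```text
(array([-66.5,   0.2,  60.3]), array([1.9, 0.8, 1.2]), 6.675)
[(np.float64(0.7607741639839335), np.float64(-40.0), 0.88), (np.float64(0.8642405710719945), np.float64(-39.0), 0.88)]
```

View pics/l2.png

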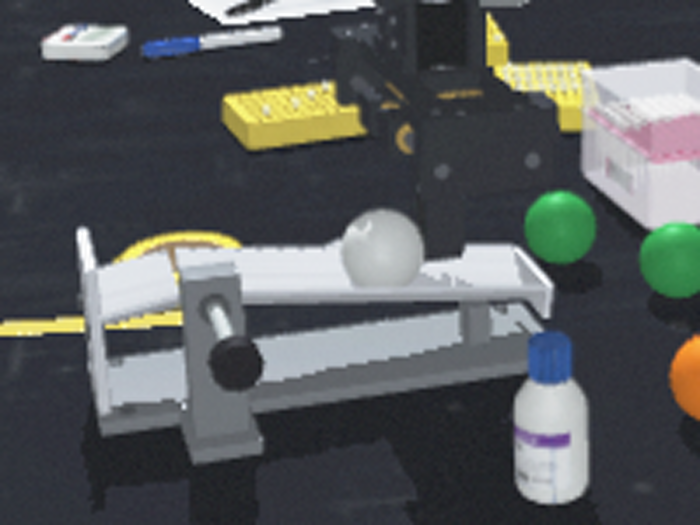

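The ball is in contact and centred. Continuing.

Request:
apply_moves(
  rows=[
    {"jaw": 0,"slide": [-0.006,0,-0.0007],"spin": 0},
    {"jaw": 0,"slide": [-0.014,0,-0.0017],"spin": 0},
    {"jaw": 0,"slide": [-0.022,0,-0.0027],"spin": 0},
    {"jaw": 0,"slide": [-0.03,0,-0.0037],"spin": 0},
    {"jaw": 0,"slide": [-0.038,0,-0.0047],"spin": 0},
    {"jaw": 0,"slide": [-0.046,0,-0.0056],"spin": 0},
    {"jaw": 0,"slide": [-0.054,0,-0.0066],"spin": 0},
    {"jaw": 0,"slide": [-0.06,0,-0.0074],"spin": 0},
  ],
)

```text
time: 7.78
eef_pos: [531.8, 34.2, 67.6]
orientation: [-3.142, 0.0, 0.127]
ft_force: [0.8, 0.4, 1.0]
opening: 0.2
```

```bash
python3 look.py pics/l3.png
```

```text
(array([-6.3,  0.2, 67.6]), array([0.8, 0.4, 1. ]), 7.775)
[(np.float64(0.9165431100176094), np.float64(22.0), 0.97), (np.float64(0.9667891130402427), np.float64(21.0), 0.97)]
```

View pics/l3.png

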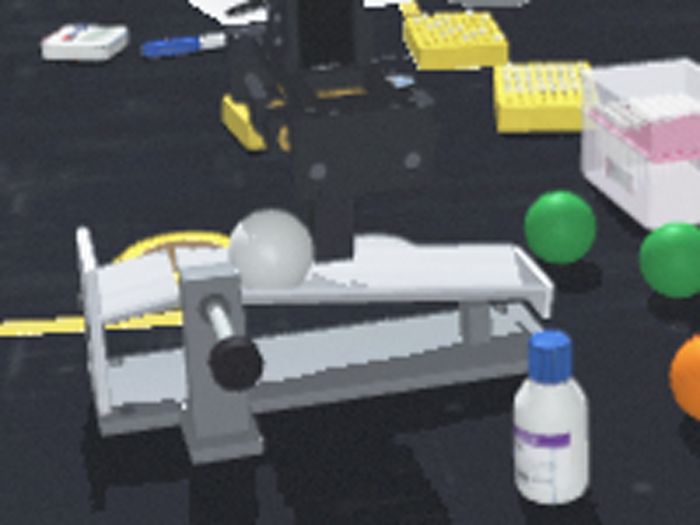

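Request:
apply_moves(
  rows=[
    {"jaw": 0,"slide": [-0.006,0,-0.0007],"spin": 0},
    {"jaw": 0,"slide": [-0.013,0,-0.0016],"spin": 0},
    {"jaw": 0,"slide": [-0.02,0,-0.0025],"spin": 0},
    {"jaw": 0,"slide": [-0.027,0,-0.0033],"spin": 0},
    {"jaw": 0,"slide": [-0.033,0,-0.0041],"spin": 0},
    {"jaw": 0,"slide": [-0.038,0,-0.0047],"spin": 0},
    {"jaw": 0,"slide": [-0.042,0,-0.0052],"spin": 0},
    {"jaw": 0,"slide": [-0.045,0,-0.0055],"spin": 0},
  ],
)

```text
time: 8.88
eef_pos: [487.7, 28.5, 73.2]
orientation: [3.142, -0.0, 0.127]
ft_force: [0.9, 0.7, 0.4]
opening: 0.5
```

```bash
python3 look.py pics/l4.png
```

```text
(array([38.2,  0.3, 73.2]), array([0.9, 0.7, 0.4]), 8.875)
[(np.float64(2.538505426770042), np.float64(75.0), 0.79), (np.float64(2.589590123379712), np.float64(74.0), 0.79)]
```

View pics/l4.png

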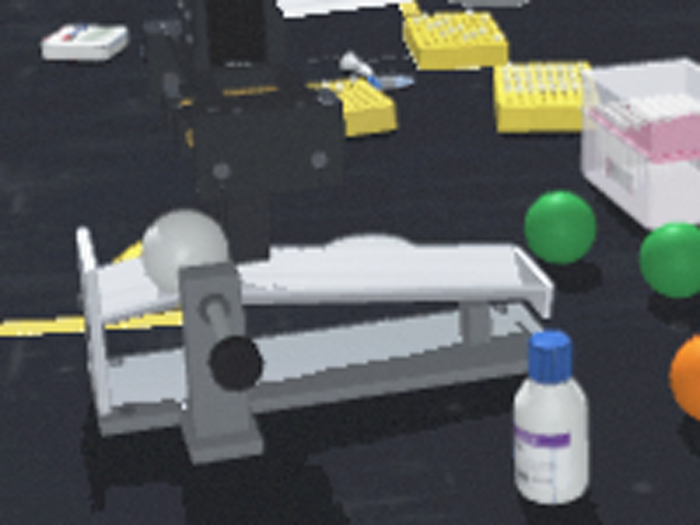

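Ball at about x=70, just short of the crest. I'll ease it over slowly.

Request:
apply_moves(
  rows=[
    {"jaw": 0,"slide": [-0.003,0,-0.0003],"spin": 0},
    {"jaw": 0,"slide": [-0.006,0,-0.0006],"spin": 0},
    {"jaw": 0,"slide": [-0.009,0,-0.0008],"spin": 0},
    {"jaw": 0,"slide": [-0.012,0,-0.001],"spin": 0},
    {"jaw": 0,"slide": [-0.015,0,-0.001],"spin": 0},
    {"jaw": 0,"slide": [-0.018,0,-0.001],"spin": 0},
    {"jaw": 0,"slide": [-0.018,0,-0.001],"spin": 0},
  ],
)

```text
time: 9.85
eef_pos: [469.8, 26.2, 74.1]
orientation: [-3.142, 0.0, 0.127]
ft_force: [-0.3, -0.3, 0.1]
opening: 0.5
```

```bash
python3 look.py pics/l5.png
```

```text
(array([56.3,  0.3, 74.1]), array([-0.3, -0.3,  0.1]), 9.85)
[(np.float64(1.5595505771773754), np.float64(94.0), 0.91), (np.float64(1.6097374567382534), np.float64(93.0), 0.91)]
```

View pics/l5.png

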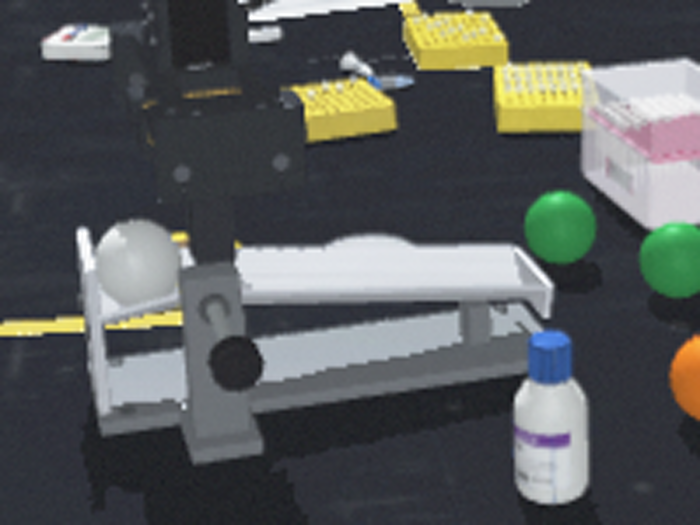

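The ball has rolled to the stop and no force remains. Next: back off, lift, and cross over to the knob's outer side.

Request:
apply_moves(
  rows=[
    {"jaw": 0,"slide": [0.008,0,-0.01],"spin": 0},
    {"jaw": 0,"slide": [0.008,0,-0.06],"spin": 0},
    {"jaw": 0,"slide": [0.0,0.03,-0.09],"spin": 0},
    {"jaw": 0,"slide": [-0.01,0.09,-0.09],"spin": 0},
    {"jaw": 0,"slide": [-0.01,0.15,-0.09],"spin": 0},
    {"jaw": 0,"slide": [-0.01,0.19,-0.09],"spin": 0},
    {"jaw": 0,"slide": [-0.01,0.19,-0.06],"spin": 0},
    {"jaw": 0,"slide": [-0.01,0.19,-0.06],"spin": 0},
  ],
)

```text
time: 10.95
eef_pos: [483.0, -163.5, 132.6]
orientation: [-3.139, 0.004, 0.126]
ft_force: [-0.4, 0.6, 0.8]
opening: 0.7
```

```bash
python3 look.py pics/l6.png; python3 - <<'E'
from h import *
print(ing(),togo((67,190,69)))
im=get_image("wrist");cv2.imwrite("pics/w6.png",im["image"][:,:,::-1])
im=get_image("top");I=im["image"][:,:,::-1]
cv2.imwrite("pics/t6.png",cv2.resize(I[240:400,260:460],None,fx=4,fy=3.75))
E
```

```text
(array([ 67.3, 190.1, 132.6]), array([-0.4,  0.6,  0.8]), 10.95)
[(np.float64(0.9641560469183207), np.float64(66.0), 0.64), (np.float64(1.0001483370336492), np.float64(65.0), 0.64)]
(array([ 65.6, 190.2, 134.6]), array([-0.2, -0.2,  0. ]), 11.05) (array([ 483.2, -163.3,   69. ]), array([-1.3, -0.2, 65.6]), array([ 0.03,  0.01, -0.01]))
```

View pics/l6.png

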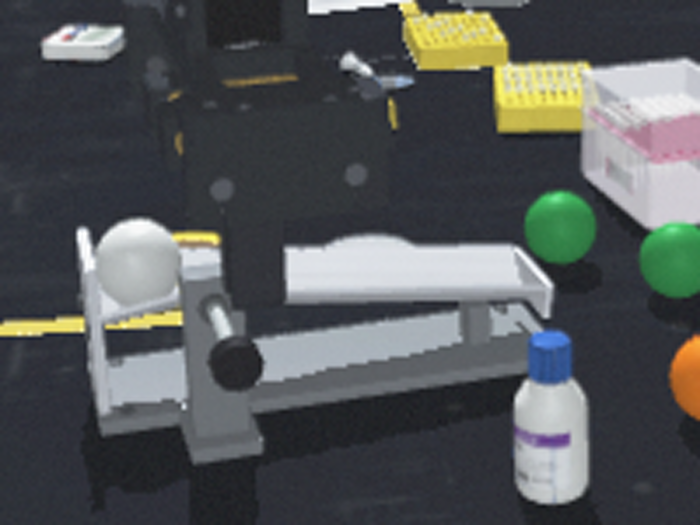

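View pics/w6.png

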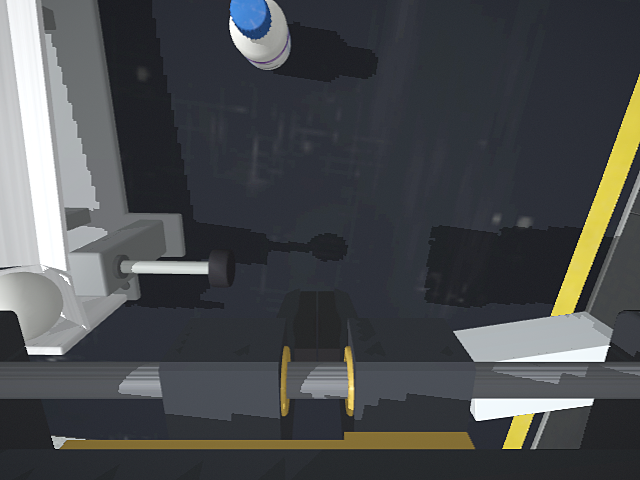

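View pics/t6.png

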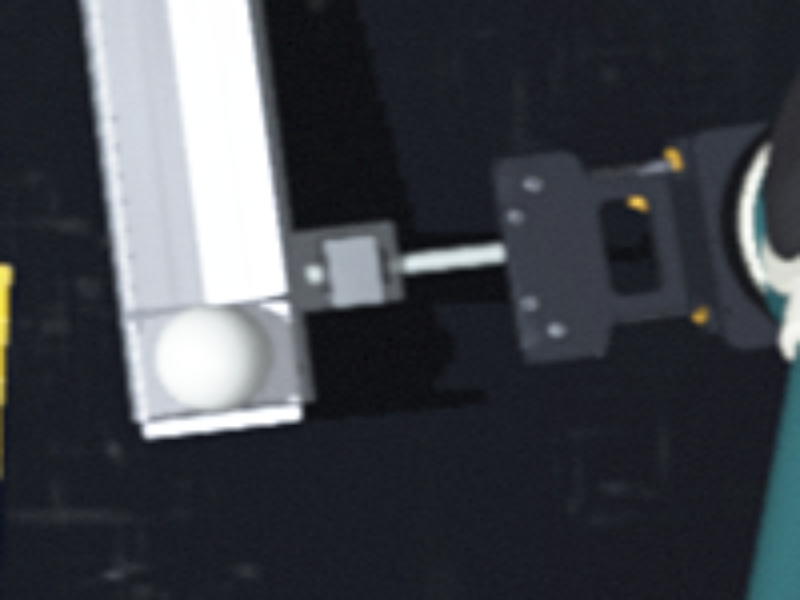

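The top view shows the ball resting against the stop and the rod in line with the gripper's centre. I'll check the knob with the wrist camera before descending.

```bash
python3 - <<'E'
from h import *
s=get_state();im=get_image("wrist");M=np.array(im["tool_from_camera"]);K=np.array(im["camera_matrix"])
T=Ro.from_euler("xyz",s["orientation"]).as_matrix()
def pr(g):
    X=T.T@(G2W(P,g)-s["eef_pos"]);c=np.linalg.inv(M)@np.r_[X,1];u=K@c[:3];return (u[:2]/u[2]).round(1)
print("pred knob out face centre",pr((67,144,76)),pr((67,132,76)),"top of face",pr((67,144,88)),pr((67,139,76)))
for m in mark_of("wrist","bolt_knob"):print(m)
print(ing(s),togo((67,190,69)))
E
```

```text
pred knob out face centre [241.3 267.4] [222.1 267.4] top of face [237.1 274.6] [233.3 267.4]
{'position': [233.8, 266.0], 'score': 0.85}
(array([ 65. , 190.2, 135.4]), array([-0.2,  0.2, -0.4]), 11.15) (array([ 483.2, -163.3,   69. ]), array([-2.1, -0.2, 66.4]), array([ 0.07, -0.1 ,  0.05]))
```

Request:
apply_moves(
  rows=[
    {"jaw": 0,"slide": [-0.002,0,0.02],"spin": 0},
    {"jaw": 0,"slide": [-0.002,0,0.05],"spin": 0},
    {"jaw": 0,"slide": [-0.002,0,0.066],"spin": 0},
    {"jaw": 0,"slide": [-0.002,0,0.066],"spin": 0},
    {"jaw": 0,"slide": [-0.002,-0.012,0.066],"spin": 0},
    {"jaw": 0,"slide": [-0.002,-0.022,0.066],"spin": 0},
    {"jaw": 0,"slide": [-0.002,-0.028,0.066],"spin": 0},
    {"jaw": 0,"slide": [-0.002,-0.032,0.066],"spin": 0},
  ],
)

```text
time: 12.25
eef_pos: [478.4, -131.4, 68.6]
orientation: [3.141, -0.001, 0.128]
ft_force: [-0.2, 0.7, -0.3]
opening: 0.4
```

```bash
python3 look.py pics/l7.png
```

```text
(array([ 67.7, 157.8,  68.6]), array([-0.2,  0.7, -0.3]), 12.25)
[(np.float64(1.4224007750492753), np.float64(96.0), 0.72), (np.float64(1.4974861930570649), np.float64(97.0), 0.72)]
```

View pics/l7.png

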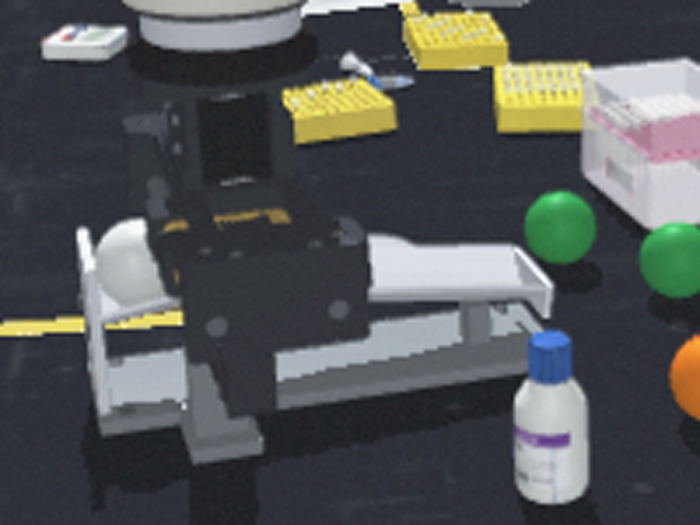

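The finger is in front of the knob. Now I'll push the bolt in.

Request:
apply_moves(
  rows=[
    {"jaw": 0,"slide": [0,-0.005,0],"spin": 0},
    {"jaw": 0,"slide": [0,-0.011,0],"spin": 0},
    {"jaw": 0,"slide": [0,-0.018,0],"spin": 0},
    {"jaw": 0,"slide": [0,-0.025,0],"spin": 0},
    {"jaw": 0,"slide": [0,-0.032,0],"spin": 0},
    {"jaw": 0,"slide": [0,-0.038,0],"spin": 0},
    {"jaw": 0,"slide": [0,-0.043,0],"spin": 0},
    {"jaw": 0,"slide": [0,-0.047,0],"spin": 0},
  ],
)

```text
time: 13.35
eef_pos: [472.5, -85.1, 68.3]
orientation: [3.141, -0.0, 0.128]
ft_force: [2.0, -2.0, 0.5]
opening: 0.5
```

```bash
python3 look.py pics/l8.png
```

```text
(array([ 67.8, 111. ,  68.3]), array([ 2. , -2. ,  0.5]), 13.35)
[(np.float64(2.3439825883727674), np.float64(99.0), 0.83), (np.float64(2.7201066606533844), np.float64(98.0), 0.83)]
```

View pics/l8.png

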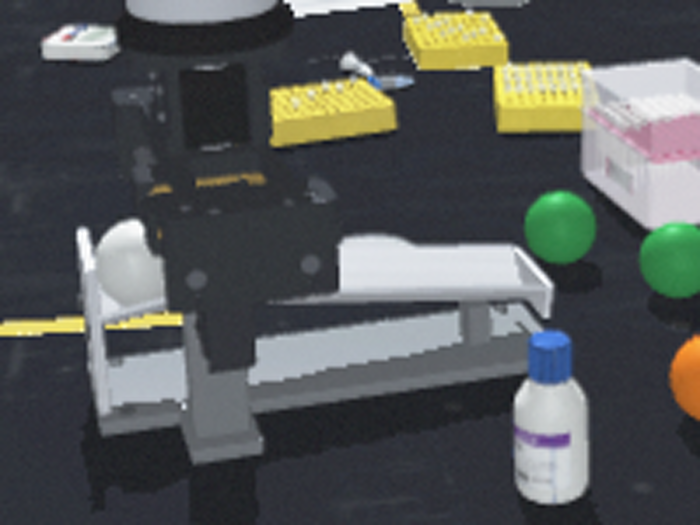

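Request:
apply_moves(
  rows=[
    {"jaw": 0,"slide": [0,-0.003,0],"spin": 0},
    {"jaw": 0,"slide": [0,-0.006,0],"spin": 0},
    {"jaw": 0,"slide": [0,-0.008,0],"spin": 0},
    {"jaw": 0,"slide": [0,-0.009,0],"spin": 0},
  ],
)

```text
time: 13.95
eef_pos: [471.0, -76.4, 68.1]
orientation: [-3.142, 0.0, 0.128]
ft_force: [-0.0, -2.3, 1.3]
opening: 0.6
```

Request:
apply_moves(
  rows=[
    {"jaw": 0,"slide": [0,-0.001,0],"spin": 0},
    {"jaw": 0,"slide": [0,-0.002,0],"spin": 0},
    {"jaw": 0,"slide": [0,-0.003,0],"spin": 0},
  ],
)

```text
time: 14.32
eef_pos: [470.7, -73.5, 68.1]
orientation: [-3.142, 0.0, 0.127]
ft_force: [0.8, -2.4, 0.3]
opening: 0.3
```

```bash
python3 -c "
from h import *
print(ing())"
```

```text
(array([68.1, 99.2, 68.1]), array([ 0.8, -2.4,  0.3]), 14.325)
```

Request:
apply_moves(
  rows=[
    {"jaw": 0,"slide": [0,-0.001,0],"spin": 0},
    {"jaw": 0,"slide": [0,-0.002,0],"spin": 0},
    {"jaw": 0,"slide": [0,-0.003,0],"spin": 0},
  ],
)

```text
time: 14.7
eef_pos: [470.6, -72.1, 68.2]
orientation: [3.138, -0.0, 0.129]
ft_force: [1.0, -10.8, -1.2]
opening: 0.3
```

Force rose to 11 N with motion stalling, so the bolt has hit its rigid end. I'll nudge once more to confirm, then back off and lift clear.

Request:
apply_moves(
  rows=[
    {"jaw": 0,"slide": [0,-0.001,0],"spin": 0},
    {"jaw": 0,"slide": [0,-0.001,0],"spin": 0},
  ],
)

```text
time: 14.95
eef_pos: [470.6, -72.1, 68.2]
orientation: [3.137, -0.0, 0.129]
ft_force: [0.1, -13.6, -2.0]
opening: 0.7
```

Request:
apply_moves(
  rows=[
    {"jaw": 0,"slide": [0,0.01,0],"spin": 0},
    {"jaw": 0,"slide": [0,0.04,0],"spin": 0},
    {"jaw": 0,"slide": [0,0.09,-0.02],"spin": 0},
    {"jaw": 0,"slide": [0,0.13,-0.07],"spin": 0},
    {"jaw": 0,"slide": [0,0.16,-0.12],"spin": 0},
    {"jaw": 0,"slide": [0,0.18,-0.12],"spin": 0},
    {"jaw": 0,"slide": [0,0.18,-0.12],"spin": 0},
    {"jaw": 0,"slide": [0,0.18,-0.12],"spin": 0},
  ],
)

```text
time: 15.95
eef_pos: [491.5, -246.4, 185.6]
orientation: [-3.138, 0.004, 0.127]
ft_force: [0.3, 0.1, 0.6]
opening: 0.9
```

```bash
python3 look.py pics/l9.png; python3 - <<'E'
from h import *
s=get_state();im=get_image("wrist");M=np.array(im["tool_from_camera"]);K=np.array(im["camera_matrix"])
T=Ro.from_euler("xyz",s["orientation"]).as_matrix()
def pr(g):
    X=T.T@(G2W(P,g)-s["eef_pos"]);c=np.linalg.inv(M)@np.r_[X,1];u=K@c[:3];return (u[:2]/u[2]).round(1)
print("pred in",pr((67,84,76)),"at 54",pr((67,90,76)), [m for m in mark_of("wrist","bolt_knob")],ing(s))
im=get_image("top");I=im["image"][:,:,::-1]
cv2.imwrite("pics/t9.png",cv2.resize(I[180:400,200:460],(780,560)))
for n,z in(("top",0),("side",0)):
    if n=="side":im=get_image(n)
    for o in("petri_a","dropper_bottle","tape_roll_yellow"):
        for m in mark_of(n,o)[:1]:print(n,o,px2w(im,*m["position"],z=0).round(1))
E
```

```text
(array([ 69.3, 273.5, 185.6]), array([0.3, 0.1, 0.6]), 15.95)
[(np.float64(0.21951311775426047), np.float64(93.0), 0.72), (np.float64(0.529470511962376), np.float64(94.0), 0.72)]
pred in [ 66.9 237.8] at 54 [ 74.8 237.8] [{'position': [66.5, 236.4], 'score': 0.74}, {'position': [19.6, 140.5], 'score': 0.26}] (array([ 69. , 273.4, 185.9]), array([-0.6,  0.1, -0.4]), 16.05)
top petri_a [566.7 165.3   0. ]
top dropper_bottle [ 619.6 -118.8    0. ]
top tape_roll_yellow [452.8 178.4   0. ]
side petri_a [570.  177.2   0. ]
side dropper_bottle [ 618.4 -110.3    0. ]
side tape_roll_yellow [456.3 165.6   0. ]
```

View pics/l9.png

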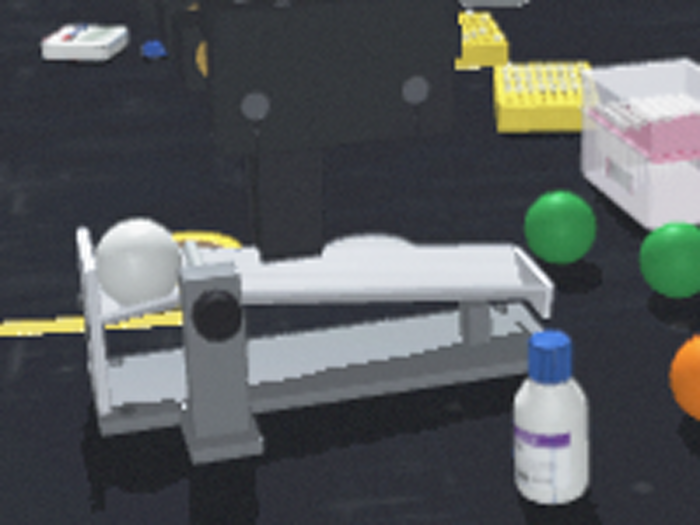

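View pics/t9.png

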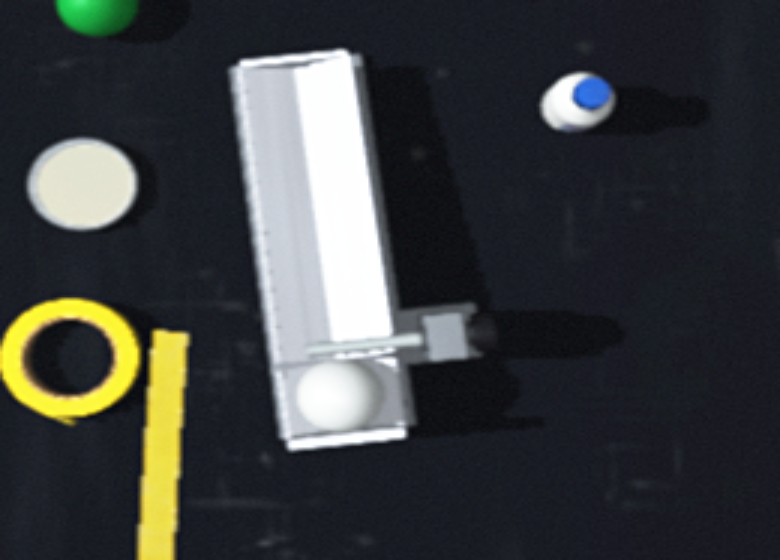

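The ball rests at the stop with the bolt fully across behind it. The bystanders are in place and the arm is clear.

```bash
python3 -c "
from h import *
print(job_done())"
```

```text
the job is handed in; nothing more can be done
None
```

I pushed the ball up the gutter with closed fingers at about 65 mm/s and eased it over the crest, and it came to rest against the end stop. I then pushed the keeper bolt in until it met its rigid end (force rose from 2 N to 14 N with no further motion), backed off and handed the job in at about 16 s.

- **Ball:** the last side picture put it at about x = 93 mm along the gutter (89 to 102 mm required). The top view shows it against the stop. While the arm partly hid it during the bolt push, the estimates ranged from 93 to 99 mm. One reading of 66 mm, just after the ball reached the stop, came with a low-score detection and disagreed with the pictures, so I set it aside.
- **Bolt:** the wrist picture put the knob within 2 pixels of its predicted fully-in position, clear of the 54 mm limit. The top view shows the rod across the gutter behind the ball.
- **Bystanders:** the petri dish, dropper bottle and tape roll were found within about 11 mm of their first positions. That is the scatter of the measurement, and the pictures show them unmoved.
- **Arm:** it stood about 110 mm above the work with no contact force when I handed in.

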